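# Fit the crank on the food chopper

### The job

Put the loose crank back on the hand-cranked food chopper: set its bore over the splined drive on the lid, feel for the splines to line up without forcing it, and let it down fully home on the drive's flange. Then wind the crank clockwise (seen from above) about a quarter of a turn to check that it drives, and leave it standing there; do not disturb the jar, the pepper mill or the mug.

Things in the scene. Friction and masses are not known exactly. Their poses are not given: they have to be found in the camera images.
- chopper: hand-cranked food chopper, fixed to the counter by its suction foot: clear bowl 150 mm across, white lid 160 mm across (latches to 87 mm from the axis) up to 127 mm, gear turret 62 mm across up to 137 mm, and on it the upright steel drive. Origin on the counter under the drive's vertical axis, z up; the bowl's handle sticks out to 115 mm along +x, below 100 mm.
- drive_seat (a point): point on the drive's axis, on top of its round flange (52 mm across, 146 mm above the counter) on which the crank's underside rests when fully home. Its axes are the chopper's and do not turn with the splines: how the splines stand is not measured and differs every time. The drive is sprung: pushed down it starts to sink at 2.5 N, gives 2.5 N per mm, and stops after 4 mm.
- drive_tip (a point): tip of the drive, 24 mm above drive_seat. Four straight splines, 90 degrees apart, 6 mm wide, 26 mm across, 16 mm core, rise 16 mm from the flange; above them a plain pilot nose 17 mm across, its last 4 mm tapering to 11 mm. The crank goes on only where its inner splines fall between these, within about 4 degrees; elsewhere it rests on the spline tops, 16 mm too high.
- drive (a joint): how far the drive has turned since the start, rad, clockwise from above positive; 0 at the start. Geared: it takes about 0.15 N m to turn and stays where it is left.
- crank_hub (a point): centre, half-way up, of the loose crank's steel hub, 32 mm tall, 38 mm across, with two parallel flats 28 mm long and 40 mm apart facing the crank's +y and -y: grip it there. +x runs along the arm to the knob, z up the bore. The crank lies flat, knob up; its aluminium arm, 16 mm wide, 7 mm thick, flush with the underside, ends 116 mm from the bore's axis. About 0.2 kg.
- crank_bore (a point): centre of the bore at the crank's underside, 16 mm below crank_hub, same axes. A through hole 28 mm across with four inner splines 90 degrees apart in its lower 20 mm, 8.4 mm wide, 19 mm across their tips; a gap between them faces along the arm (+x).
- crank_knob (a point): centre of the crank's wooden knob, 26 mm across, 39 mm tall (12 to 51 mm above the crank's underside), upright, 106 mm from the bore's axis; spins freely on its pin.
- jar: lidded glass jar, 80 mm across, 105 mm tall; origin under its centre. To be left alone.
- peppermill: wooden pepper mill, 54 mm across, 120 mm tall; origin under its centre. To be left alone.
- mug: white mug, 82 mm across, 92 mm tall, handle along its +y; origin under its centre. To be left alone.

How it is judged:
By the outcome, as a careful person would: the job done as asked, in the order asked, and still so for the second after the job is handed in, with the robot touching nothing.
It also fails if it takes over 72 s, if anything falls off the work surface, if the arm or the gripper's body presses on something with over 40 N, if the wrist force passes 120 N, or if a joint passes its speed limit or range.

### The arm

A 6-joint arm with a two-finger parallel gripper is mounted at the origin on the work surface. World frame = base frame: x ahead of the robot, y to its left, z up, the work surface at z = 0. Lengths are in m, angles in rad, forces in N, time in s.
With the tool pointing down it reaches from about 0.35 to 0.975 m from the base axis. Payload 4.9 kg.
Tool frame: the origin (TCP) lies midway between the tips of the shut fingers; the grasp point (between the pads) lies 19 mm behind it; z points along the fingers, y is the line along which they close (so a half turn about z gives the same grasp; the last joint's range is limited). The gripper opens to 85 mm and grips with 20 to 120 N. Pads are 22 mm wide; open, the fingers measure 114 mm over their backs; the gripper's body (76 mm by 85 mm) begins 54 mm behind the grasp point. The pads swing forward as they close: fully open they stand 13 mm farther back than shut.
Start: joints at [-1.355, 0.053, 1.613, -0, 1.476, -0.119], TCP at [0.205, -0.59, 0.231] pointing down, gripper open.
Joint ranges: [-3.01, 3.01], [-1.01, 2.22], [0.06, 2.58], [-1.02, 4.17], [0.09, 2.62], [-3.14, 3.14]. Speed limits (rad/s): [2.57, 2.57, 3.14, 3.14, 3.14, 3.14].

### API

Orientations are given as a rotation vector (axis times angle).
In Python, from station import ctrl gives the robot as it stands. The module is installed in compiled form; this text tells all that it offers.
- The arm moves only by the shell command python3 -m handwheel 'ROWS' [OPENING] [FORCE]. ROWS is JSON, a list of rows, each a list of 2 entries, a list of its own where there are three numbers: the shift along the tool's x, y, z in cm, then the turn, a rotation vector about the tool's x, y, z in rad. In form: [[[tx, ty, tz], [ax, ay, az]], ...]. A call has 1 to 5 rows; each row is the pose to reach, as a shift and turn from the pose commanded when the call began, along the tool's axes at that moment; what a row does not reach only later rows make up. A row lasts 1/8 s, in which the tool goes at most 62.5 mm and 10.7 degrees, less where a joint would pass 70% of its speed; a pose out of reach is approached as far as the arm can. A call with a gripper value outside its range is refused whole. OPENING is the gripper's target within -1 to 1 (shut at 1, half-way at 0, fully open at -1), set as the call begins (- or left out, the last holds). The fingers move at their own pace and stop on an object; FORCE is the grip in N (left out, the last holds). Time passes only in rows, so rows that repeat a pose let the fingers close. It gives the time, the measured TCP pose, the force, the opening and the grip force at its end, in the units of the state.
- ctrl.get_obs(): the state, without advancing time (a new reading comes with each control period).
- ctrl.get_image(name): name is "scene" or "top" or "wrist"; returns the picture (400x640x3 uint8, blue, green, red); there is no depth.
- ctrl.calibration(name): a dict with "fx", "fy", "cx", "cy" (pixels), "R" (3x3) and "t" (3): a world point X has camera coordinates R X + t. Camera axes: x right, y down, z forward; pixel columns grow to the right and rows downward; lengths in m; the calibration is good to about 2 mm. A picture is of the moment at which its call begins: read the wrist's pose just before it. calibration takes no time and is no camera call; for the wrist camera it gives the pose at the moment of the call.
- ctrl.finish_job(): hands the job in; it is judged then, once.
Trained networks look in the newest picture that a camera, given by its name, has taken for a name from the list of things; names that differ only in an ending like _2 or _b are one class to them, and where a whole thing is asked for, a point or a joint stands for the part that bears it (a point fixed in the world has none). Each returns a list of dicts, best first, with "score" (0 to 1); they miss things now and then, are a little off and sometimes report something else, mostly with a low value. They report only what shows in the picture. A call takes as long as a camera call.
- ctrl.look_for(camera, query): "position" ([column, row] in pixels, amid what is visible of it).
- ctrl.landmark_of(camera, query): "position" ([column, row] in pixels: a listed point, or the origin of a listed thing).
The state is a dict: "t": time; "q": joint angles; "dq": joint speeds; "effort": joint torques, N m; "tool_pos": TCP position; "tool_rot": TCP orientation; "contact_force": force on the tool from outside, world axes, zero at the start; "wrist_torque": the same for the moment, N m; "opening": finger opening in m; "grip_force": force on a finger pad.
Only numpy, scipy, OpenCV 4.12 (cv2) and the standard library are available. Lean on these libraries where they do the work, as an engineer would, in place of code of your own. Each camera call takes 0.05 s, during which the arm holds its last target. There are 200 camera calls.

## Working session

There is one attempt and no reset: what is moved stays moved. The work goes in short steps, Python scripts to look and compute and a shell command to move; the robot and the scene stay as the last step left them, time stands still between calls to the robot, and variables do not carry over. Pictures are saved under pics/ and viewed, at most 10 in all, crops included, and the job is handed in when it is done.

```bash
mkdir -p pics; cat > h.py <<'E'
import numpy as np, cv2
from scipy.spatial.transform import Rotation as R
from station import ctrl
def ray(cam,p,C=None):
    C=C or ctrl.calibration(cam); Rm=np.array(C["R"]);t=np.array(C["t"])
    d=Rm.T@np.array([(p[0]-C["cx"])/C["fx"],(p[1]-C["cy"])/C["fy"],1]); return -Rm.T@t,d
def atz(cam,p,z,C=None):
    o,d=ray(cam,p,C); return o+d*(z-o[2])/d[2]
def rel(p,yaw=None):
    """shift (cm, tool axes) from measured TCP to world p"""
    o=ctrl.get_obs(); r=R.from_rotvec(o["tool_rot"]); return r.inv().apply(np.array(p)-o["tool_pos"])*100
E
python3 - <<'E'
from h import *
o=ctrl.get_obs(); print({k:np.round(v,3) for k,v in o.items()}); print(R.from_rotvec(o["tool_rot"]).as_matrix().round(3))
Z=dict(chopper=0,drive_seat=.146,drive_tip=.17,crank_hub=.016,crank_bore=0,crank_knob=.0315,jar=0,peppermill=0,mug=0)
for c in("top","scene"):
    im=ctrl.get_image(c); cv2.imwrite(f"pics/{c}0.png",im)
    C=ctrl.calibration(c)
    for q,z in Z.items():
        for r in ctrl.landmark_of(c,q)[:2]: print(c,q,round(r["score"],2),np.round(r["position"],1),atz(c,r["position"],z,C).round(4))
E
```

```text
{'t': np.float64(0.0), 'q': array([-1.355,  0.053,  1.614, -0.   ,  1.476, -0.119]), 'dq': array([-0.   , -0.   ,  0.001, -0.001, -0.001, -0.   ]), 'effort': array([-2.0000e-03, -3.9368e+01, -3.7018e+01, -0.0000e+00,  7.0000e-03,
        0.0000e+00]), 'tool_pos': array([ 0.205, -0.59 ,  0.23 ]), 'tool_rot': array([-3.096, -0.523,  0.   ]), 'contact_force': array([-0.736,  0.127,  0.074]), 'wrist_torque': array([ 0.012, -0.039,  0.02 ]), 'grip_force': np.float64(0.0), 'opening': np.float64(0.085)}
[[ 0.944  0.329 -0.   ]
 [ 0.329 -0.944  0.002]
 [ 0.    -0.002 -1.   ]]
top chopper 0.9 [266.  215.1] [0.5306 0.2171 0.    ]
top drive_seat 0.6 [261.2 214.4] [0.5281 0.2116 0.146 ]
top drive_tip 0.74 [254.4 214. ] [0.5288 0.226  0.17  ]
top crank_hub 0.88 [391.5 224. ] [ 0.4946 -0.1541  0.016 ]
top crank_bore 0.89 [395.2 221. ] [ 0.5033 -0.168   0.    ]
top crank_knob 0.87 [430.6 219.2] [ 0.5056 -0.2659  0.0315]
top jar 0.69 [387.5 140.3] [ 0.7474 -0.1542  0.    ]
top jar 0.64 [433.2 216.7] [ 0.5132 -0.2817  0.    ]
top peppermill 0.75 [320.7 146.4] [0.734  0.0484 0.    ]
top peppermill 0.21 [383.8 139.4] [ 0.7505 -0.1431  0.    ]
top mug 0.94 [209.2 183.7] [0.6292 0.3866 0.    ]
scene chopper 0.79 [322.8 197.5] [0.5438 0.197  0.    ]
scene drive_seat 0.91 [325.5 158.5] [0.5438 0.2095 0.146 ]
scene drive_tip 0.57 [323.5 149.3] [0.5317 0.2186 0.17  ]
scene crank_hub 0.67 [245.4 269.6] [ 0.5119 -0.1738  0.016 ]
scene crank_bore 0.73 [321.9 192.5] [0.5291 0.2183 0.    ]
scene crank_bore 0.56 [243.5 267.7] [ 0.4941 -0.1617  0.    ]
scene crank_knob 0.77 [218.7 293.3] [ 0.5085 -0.2714  0.0315]
scene jar 0.62 [326.5 305.8] [ 0.742  -0.1584  0.    ]
scene peppermill 0.94 [360.2 251.6] [0.7443 0.0411 0.    ]
scene mug 0.95 [366.9 175.7] [0.6241 0.3772 0.    ]
```

View pics/top0.png

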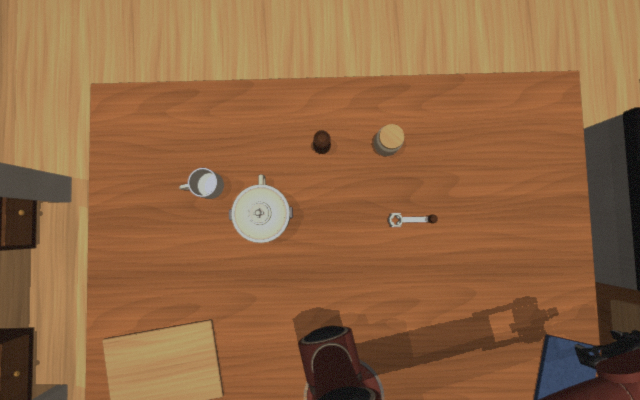

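View pics/scene0.png

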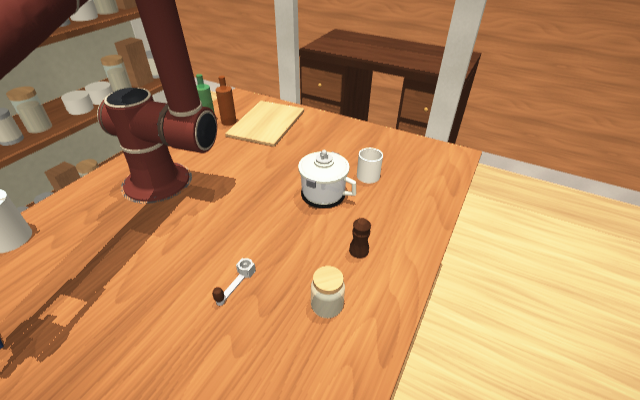

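```bash
python3 -m handwheel '[[[5,-3.5,0.4],[0,0,-0.15]],[[10,-7,0.8],[0,0,-0.3]],[[15,-10.5,1.2],[0,0,-0.45]],[[20,-14,1.6],[0,0,-0.6]],[[24,-17,2],[0,0,-0.7]]]' -1
python3 - <<'E'
from h import *
o=ctrl.get_obs(); r=R.from_rotvec(o["tool_rot"]);print(r.as_matrix().round(3),rel([.507,-.165,.2]))
E
```

```text
t: 1.62
tool_pos: [0.3772, -0.349, 0.2114]
tool_rot: [2.726, 1.559, 0.001]
contact_force: [0.9, 0.3, 0.3]
opening: 0.0853
grip_force: 0.0
[[ 0.507  0.862  0.001]
 [ 0.862 -0.507 -0.   ]
 [-0.     0.001 -1.   ]] [22.43747159  1.85669307  1.14351614]
```

```bash
python3 -m handwheel '[[[5,0.5,0.3],[0,0,-0.15]],[[10,1,0.6],[0,0,-0.3]],[[16,1.4,0.9],[0,0,-0.45]],[[22.4,1.9,1.1],[0,0,-0.53]],[[22.4,1.9,1.1],[0,0,-0.53]]]'
python3 - <<'E'
from h import *
o=ctrl.get_obs(); print(R.from_rotvec(o["tool_rot"]).as_matrix().round(3))
C=ctrl.calibration("wrist");im=ctrl.get_image("wrist"); cv2.imwrite("pics/w1.png",im)
for q,z in dict(crank_hub=.016,crank_bore=0,crank_knob=.0315).items():
    for r in ctrl.landmark_of("wrist",q)[:2]: print(q,round(r["score"],2),np.round(r["position"],1),atz("wrist",r["position"],z,C).round(4))
print(C)
E
```

```text
t: 2.25
tool_pos: [0.5084, -0.1646, 0.2002]
tool_rot: [-2.221, -2.221, -0.001]
contact_force: [-0.4, -0.9, -0.0]
opening: 0.0855
grip_force: 0.0
[[-0.     1.     0.   ]
 [ 1.     0.     0.001]
 [ 0.001  0.    -1.   ]]
crank_hub 0.85 [319.3 186.7] [ 0.5091 -0.166   0.016 ]
crank_bore 0.57 [320.6 185.2] [ 0.5107 -0.1677  0.    ]
crank_knob 0.62 [320.  271.8] [ 0.5099 -0.2713  0.0315]
{'fx': 279.01914368423144, 'fy': 279.01914368423144, 'cx': 319.4560825091475, 'cy': 205.7673259359413, 'R': array([[ 9.99999971e-01, -2.40338294e-04, -1.32073014e-05],
       [-2.26504556e-04, -9.58168352e-01,  2.86205099e-01],
       [-8.14408632e-05, -2.86205087e-01, -9.58168378e-01]]), 't': array([-0.5092886 , -0.18632098,  0.30134845])}
```

View pics/w1.png

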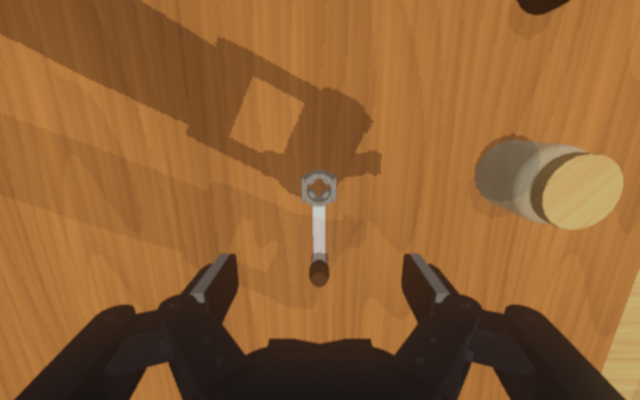

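```bash
python3 -m handwheel '[[[-0.1,0.1,5],[0,0,0]],[[-0.1,0.1,10],[0,0,0]],[[-0.1,0.1,15],[0,0,0]],[[-0.1,0.1,18],[0,0,0]],[[-0.1,0.1,19.5],[0,0,0]]]' -1
python3 -m handwheel '[[[0,0,0],[0,0,0]],[[0,0,0],[0,0,0]],[[0,0,0],[0,0,0]],[[0,0,0],[0,0,0]],[[0,0,0],[0,0,0]]]' 1 60
```

```text
t: 3.08
tool_pos: [0.5061, -0.1698, 0.0034]
tool_rot: [-2.229, -2.21, 0.002]
contact_force: [-0.9, -0.4, 0.4]
opening: 0.0852
grip_force: 0.0
t: 3.7
tool_pos: [0.5095, -0.1699, 0.0075]
tool_rot: [2.225, 2.212, 0.001]
contact_force: [-0.5, -0.8, 6.4]
opening: 0.0388
grip_force: 62.9
```

```bash
python3 -m handwheel '[[[0,0,-1],[0,0,0]],[[0,0,-4],[0,0,0]],[[0,0,-9],[0,0,0]],[[0,0,-15],[0,0,0]],[[0,0,-20],[0,0,0]]]'
python3 -m handwheel '[[[0,0,0],[0,0,0]],[[0,0,0],[0,0,0]]]'
python3 - <<'E'
from h import *
C=ctrl.calibration("wrist");im=ctrl.get_image("wrist"); cv2.imwrite("pics/w2.png",im)
o=ctrl.get_obs(); print({k:np.round(v,4) for k,v in o.items()});print(C["t"])
for q in("crank_hub","crank_bore","crank_knob"):
    for r in ctrl.landmark_of("wrist",q)[:1]: print(q,round(r["score"],2),np.round(r["position"],1))
E
```

```text
t: 4.32
tool_pos: [0.5076, -0.1687, 0.2076]
tool_rot: [2.227, 2.215, 0.001]
contact_force: [0.6, -0.6, -2.8]
opening: 0.039
grip_force: 62.1
t: 4.58
tool_pos: [0.507, -0.1684, 0.204]
tool_rot: [-2.226, -2.213, 0.001]
contact_force: [-0.5, -0.1, -4.3]
opening: 0.0389
grip_force: 62.1
{'t': np.float64(4.625), 'q': array([-4.6020e-01, -1.4480e-01,  1.8518e+00,  1.0000e-04,  1.4388e+00,
       -4.5430e-01]), 'dq': array([ 0.0009,  0.0139,  0.0121,  0.0019, -0.0033,  0.0001]), 'effort': array([ 1.52000e-02, -3.30524e+01, -3.95843e+01, -2.66000e-02,
       -3.59000e-02, -5.00000e-04]), 'tool_pos': array([ 0.5065, -0.1682,  0.2028]), 'tool_rot': array([-2.2251e+00, -2.2121e+00,  2.0000e-03]), 'contact_force': array([-0.1391, -0.7887, -3.3341]), 'wrist_torque': array([0.0642, 0.0031, 0.0155]), 'grip_force': np.float64(62.1144), 'opening': np.float64(0.0392)}
[-0.50852798 -0.1883208   0.30584738]
crank_hub 0.88 [318.1 258.2]
crank_bore 0.96 [320.  246.6]
```

View pics/w2.png

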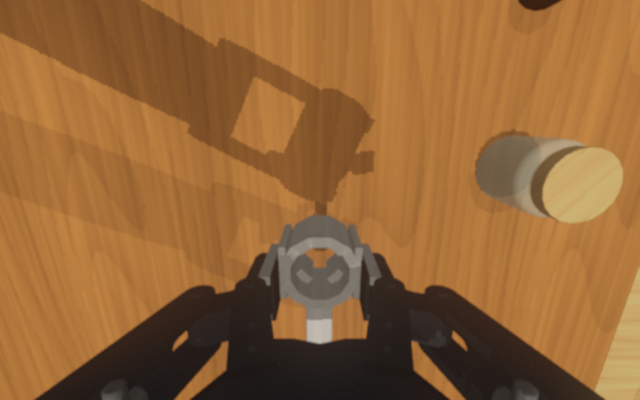

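```bash
python3 - <<'E'
from h import *
o=ctrl.get_obs();C=ctrl.calibration("wrist");z=o["tool_pos"][2]
print(o["tool_pos"],atz("wrist",(318.1,258.2),z+.010,C),atz("wrist",(320,246.6),z-.006,C), -np.array(C["R"]).T@C["t"])
E
python3 -m handwheel '[[[4,0.3,-0.6],[0,0,0]],[[10,0.8,-1.5],[0,0,0]],[[16,1.3,-3],[0,0,0]],[[21,1.8,-3],[0,0,0]],[[24,2.1,-3],[0,0,0]]]'
python3 -m handwheel '[[[1,0,0],[0,0,0]],[[1,0,0],[0,0,0]],[[1,0,0],[0,0,0]]]'
python3 - <<'E'
from h import *
C=ctrl.calibration("wrist");im=ctrl.get_image("wrist"); cv2.imwrite("pics/w3.png",im)
o=ctrl.get_obs(); print(o["tool_pos"],o["tool_rot"])
for q,z in dict(drive_tip=.17,drive_seat=.146,chopper=0).items():
    for r in ctrl.landmark_of("wrist",q)[:2]: print(q,round(r["score"],2),np.round(r["position"],1),atz("wrist",r["position"],z,C).round(4))
E
```

```text
[ 0.50667771 -0.16837387  0.20264744] [ 0.5069155  -0.16410942  0.21264744] [ 0.50786602 -0.16492203  0.19664744] [ 0.50861656 -0.09631521  0.34459877]
t: 5.4
tool_pos: [0.5298, 0.0732, 0.2341]
tool_rot: [-2.225, -2.216, 0.002]
contact_force: [0.3, 0.4, -3.1]
opening: 0.0386
grip_force: 62.0
t: 5.78
tool_pos: [0.5303, 0.0799, 0.2348]
tool_rot: [-2.229, -2.213, 0.001]
contact_force: [-0.4, -0.5, -1.9]
opening: 0.0388
grip_force: 62.0
[0.53036213 0.07977501 0.23503106] [-2.22976716e+00 -2.21299591e+00  8.59913143e-04]
drive_tip 0.69 [322.8  15.4] [0.5343 0.2178 0.17  ]
drive_seat 0.77 [320.7  31.1] [0.533  0.2155 0.146 ]
chopper 0.87 [320.2  66.8] [0.5329 0.2171 0.    ]
chopper 0.58 [318.7 245.7] [ 0.529  -0.0221  0.    ]
```

View pics/w3.png

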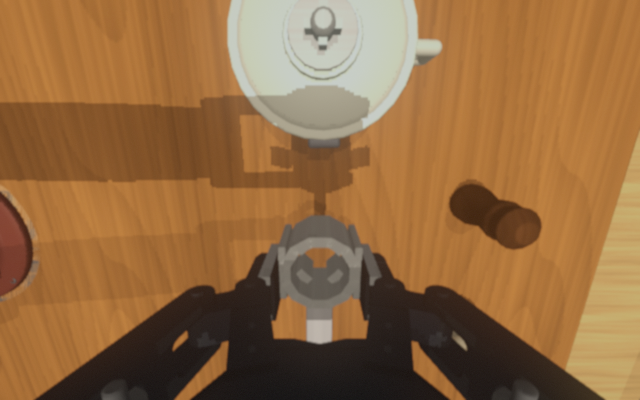

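```bash
python3 -c "
import cv2
a=cv2.imread('pics/w3.png'); cv2.imwrite('pics/c3.png',cv2.hconcat([cv2.resize(a[0:80,275:371],(480,400),interpolation=cv2.INTER_CUBIC),cv2.resize(a[210:310,270:370],(300,300),interpolation=cv2.INTER_CUBIC).repeat(1,0) if 0 else cv2.resize(a[215:305,280:360],(320,400),interpolation=cv2.INTER_CUBIC)]))"
```

```text
(no output)
```

View pics/c3.png

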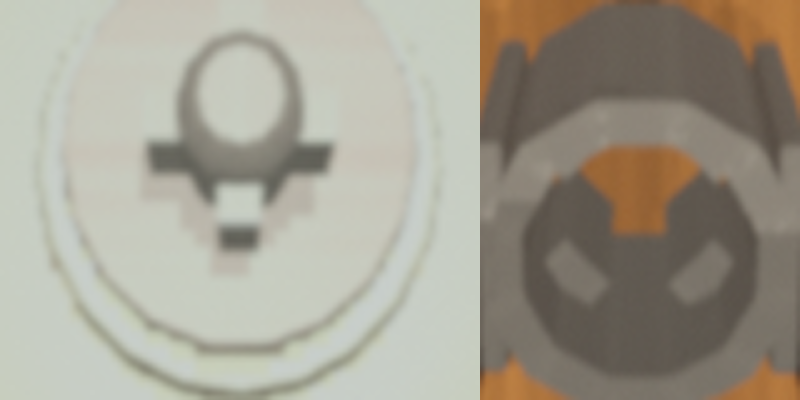

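```bash
python3 -m handwheel '[[[3,0.1,0],[0,0,0]],[[6.3,0.2,0],[0,0,0]],[[6.3,0.2,0],[0,0,0]],[[6.3,0.2,0],[0,0,0]],[[6.3,0.2,0],[0,0,0]]]'
python3 - <<'E'
from h import *
C=ctrl.calibration("wrist");im=ctrl.get_image("wrist"); cv2.imwrite("pics/w4.png",cv2.resize(im[40:300,200:440],(554,600),interpolation=cv2.INTER_CUBIC))
o=ctrl.get_obs(); t=o["tool_pos"];print(t,o["tool_rot"],o["q"])
for q,z in dict(drive_tip=.17,drive_seat=.146,chopper=0,crank_hub=t[2]+.01,crank_bore=t[2]-.006).items():
    for r in ctrl.landmark_of("wrist",q)[:2]: print(q,round(r["score"],2),np.round(r["position"],1),atz("wrist",r["position"],z,C).round(4))
E
```

```text
t: 6.6
tool_pos: [0.5328, 0.143, 0.2353]
tool_rot: [2.229, 2.213, -0.0]
contact_force: [-0.3, -0.1, -2.6]
opening: 0.0391
grip_force: 62.0
[0.53286149 0.14306375 0.23535031] [ 2.22923499e+00  2.21332884e+00 -9.11930358e-05] [ 1.27503697e-01 -1.24827349e-01  1.77912016e+00 -1.99097480e-04
  1.48722083e+00  1.34681076e-01]
drive_tip 0.76 [316.2 122.6] [0.5319 0.2151 0.17  ]
drive_seat 0.92 [319.  119.7] [0.5339 0.2172 0.146 ]
chopper 0.68 [318.4 114. ] [0.533  0.2254 0.    ]
crank_hub 0.83 [318.4 256.9] [0.5332 0.1481 0.2454]
crank_hub 0.69 [318.3 121.9] [0.5338 0.2155 0.2454]
crank_bore 0.72 [318.6 247.7] [0.5332 0.1458 0.2294]
```

View pics/w4.png

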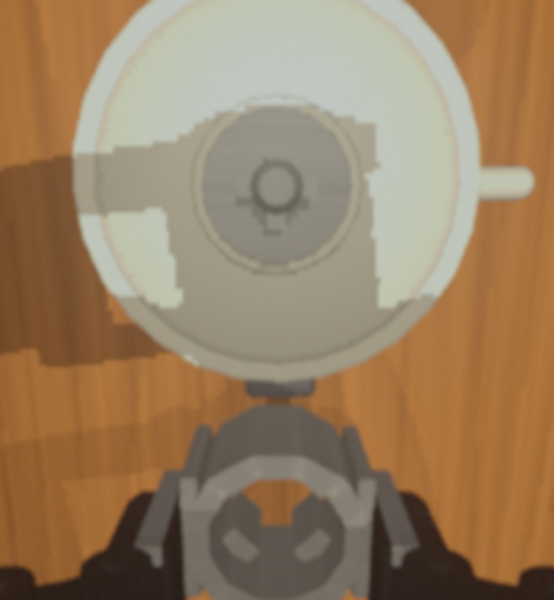

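```bash
python3 -m handwheel '[[[3,0,0],[0,0,0]],[[6,0,0],[0,0,0]],[[7,0,0],[0,0,0]],[[7,0,2],[0,0,0]],[[7,0,4],[0,0,0]]]'
python3 -m handwheel '[[[0,0,0],[0,0,0]],[[0,0,0.5],[0,0,0]],[[0,0,1],[0,0,0]],[[0,0,1.3],[0,0,0]],[[0,0,1.3],[0,0,0]]]'
```

```text
t: 7.52
tool_pos: [0.5328, 0.213, 0.1933]
tool_rot: [-2.229, -2.214, 0.002]
contact_force: [-0.6, 0.5, -2.3]
opening: 0.039
grip_force: 62.0
t: 8.15
tool_pos: [0.5331, 0.2138, 0.1822]
tool_rot: [-2.228, -2.215, 0.0]
contact_force: [0.0, -0.1, -3.0]
opening: 0.0392
grip_force: 61.9
```

```bash
for i in 1 2; do python3 -m handwheel '[[[0,0,0.2],[0,0,0]],[[0,0,0.4],[0,0,0]],[[0,0,0.5],[0,0,0]],[[0,0,0.5],[0,0,0]]]'; done
```

```text
t: 8.65
tool_pos: [0.5331, 0.2139, 0.1772]
tool_rot: [-2.228, -2.215, 0.0]
contact_force: [-0.6, 0.8, -2.1]
opening: 0.0388
grip_force: 61.9
t: 9.15
tool_pos: [0.5331, 0.2139, 0.1721]
tool_rot: [-2.228, -2.215, 0.0]
contact_force: [0.3, 0.9, -1.8]
opening: 0.0386
grip_force: 61.9
```

```bash
for i in 1 2; do python3 -m handwheel '[[[0,0,0.1],[0,0,0]],[[0,0,0.2],[0,0,0]],[[0,0,0.25],[0,0,0]],[[0,0,0.25],[0,0,0]]]'|grep -E 'pos|force'; done
```

```text
tool_pos: [0.5332, 0.2139, 0.1697]
contact_force: [-0.0, 0.5, -2.7]
grip_force: 61.9
tool_pos: [0.5331, 0.2139, 0.1672]
contact_force: [-1.2, 0.5, -3.3]
grip_force: 61.9
```

```bash
for i in 1 2 ; do python3 -m handwheel '[[[0,0,0.1],[0,0,0]],[[0,0,0.2],[0,0,0]],[[0,0,0.2],[0,0,0]]]'|grep -E 'pos|force'; done
```

```text
tool_pos: [0.5331, 0.2138, 0.1652]
contact_force: [-0.1, -0.9, -2.2]
grip_force: 61.9
tool_pos: [0.5331, 0.2138, 0.1631]
contact_force: [-0.6, -0.3, -2.7]
grip_force: 61.9
```

```bash
for i in 1 2 3; do python3 -m handwheel '[[[0,0,0.1],[0,0,0]],[[0,0,0.2],[0,0,0]],[[0,0,0.2],[0,0,0]]]'|grep -E 'pos|force'; done
```

```text
tool_pos: [0.5331, 0.2138, 0.1611]
contact_force: [0.4, -0.3, -2.3]
grip_force: 61.9
tool_pos: [0.5331, 0.2138, 0.1592]
contact_force: [0.3, 0.3, -3.7]
grip_force: 61.9
tool_pos: [0.5331, 0.2138, 0.1571]
contact_force: [0.5, 0.7, -2.1]
grip_force: 61.9
```

```bash
for i in 1 2 3; do python3 -m handwheel '[[[0,0,0.05],[0,0,0]],[[0,0,0.1],[0,0,0]],[[0,0,0.1],[0,0,0]]]'|grep -E 'pos|t_force'; done
```

```text
tool_pos: [0.5332, 0.2139, 0.1563]
contact_force: [0.6, 0.4, -3.7]
tool_pos: [0.5332, 0.2138, 0.1552]
contact_force: [-0.2, 0.3, -2.1]
tool_pos: [0.5332, 0.2139, 0.1542]
contact_force: [0.3, 0.5, -2.3]
```

```bash
for i in 1 2 3; do python3 -m handwheel '[[[0,0,0.05],[0,0,0]],[[0,0,0.1],[0,0,0]],[[0,0,0.1],[0,0,0]]]'|grep -E 'pos|t_force'; done
```

```text
tool_pos: [0.5332, 0.2139, 0.1535]
contact_force: [0.1, -0.6, -0.5]
tool_pos: [0.5333, 0.2139, 0.1526]
contact_force: [-0.3, -0.5, 0.3]
tool_pos: [0.5333, 0.2139, 0.1517]
contact_force: [-3.0, -0.4, 3.6]
```

```bash
python3 -m handwheel '[[[0,0,-0.1],[0,0,0]],[[0,-0.04,-0.1],[0,0,0.1]],[[0.01,-0.08,-0.1],[0,0,0.2]],[[0.02,-0.12,-0.1],[0,0,0.3]],[[0.03,-0.16,-0.1],[0,0,0.4]]]'; python3 -c "
from h import *;print(ctrl.get_obs()['wrist_torque'])"
```

```text
t: 14.9
tool_pos: [0.5321, 0.2139, 0.1524]
tool_rot: [2.625, 1.723, 0.001]
contact_force: [-0.2, -1.4, 1.0]
opening: 0.0392
grip_force: 62.2
[-0.19788896  0.04155949  0.14553323]
```

```bash
for i in 1; do python3 -m handwheel '[[[0,-0.04,0],[0,0,0.1]],[[0.01,-0.08,0],[0,0,0.2]],[[0.02,-0.12,0],[0,0,0.3]],[[0.03,-0.16,0],[0,0,0.4]]]'|grep -E 'tool|t_force';python3 -m handwheel '[[[0,-0.04,0],[0,0,0.1]],[[0.01,-0.08,0],[0,0,0.2]],[[0.02,-0.12,0],[0,0,0.3]],[[0.03,-0.16,0],[0,0,0.4]]]'|grep -E 'tool|t_force'; done
```

```text
tool_pos: [0.5309, 0.2147, 0.1524]
tool_rot: [2.915, 1.167, 0.002]
contact_force: [0.1, -1.5, 1.4]
tool_pos: [0.5301, 0.2158, 0.1524]
tool_rot: [3.089, 0.565, 0.003]
contact_force: [0.8, -2.4, 0.8]
```

```bash
python3 -m handwheel '[[[0,-0.04,0],[0,0,0.1]],[[0.01,-0.08,0],[0,0,0.2]],[[0.02,-0.12,0],[0,0,0.3]],[[0.04,-0.17,0],[0,0,0.44]],[[0.04,-0.17,0],[0,0,0.44]]]'|grep -E 'tool|t_force'
python3 -m handwheel '[[[0,0,0],[0,0,0]],[[0,0,0],[0,0,0]]]' |grep -E 'tool|t_force'
python3 - <<'E'
from h import *
print(ctrl.get_obs()['wrist_torque'])
cv2.imwrite("pics/s5.png",cv2.resize(ctrl.get_image("scene")[100:220,260:420],(800,600),interpolation=cv2.INTER_CUBIC))
E
```

```text
tool_pos: [0.5298, 0.2175, 0.1524]
tool_rot: [3.138, -0.116, 0.002]
contact_force: [0.7, -4.2, 0.5]
tool_pos: [0.5297, 0.2176, 0.1525]
tool_rot: [3.138, -0.116, 0.002]
contact_force: [2.0, -5.3, 1.6]
[-0.88762968 -0.3278572   0.06163853]
```

View pics/s5.png

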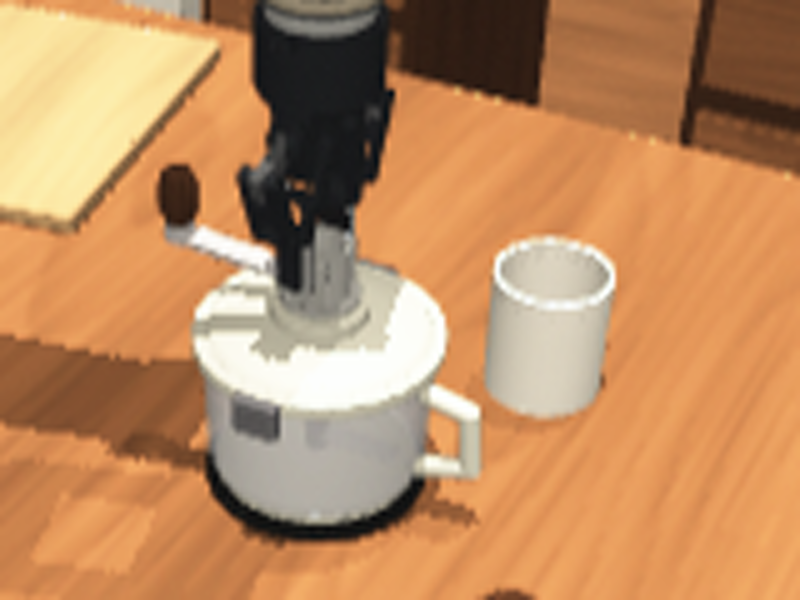

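```bash
python3 -m handwheel '[[[0,0.05,0],[0,0,0]],[[0,0.1,0],[0,0,0]],[[0,0.1,0],[0,0,0]]]' - 20|grep -E 'tool|t_force'
python3 -m handwheel '[[[0,0,0],[0,0,0]],[[0,0,0],[0,0,0]],[[0,0,0],[0,0,0]],[[0,0,0],[0,0,0]],[[0,0,0],[0,0,0]]]' -0.3
python3 -m handwheel '[[[0,0,-1],[0,0,0]],[[0,0,-2.5],[0,0,0]],[[0,0,-5],[0,0,0]],[[0,0,-9],[0,0,0]],[[0,0,-14],[0,0,0]]]'
```

```text
tool_pos: [0.5296, 0.2175, 0.1527]
tool_rot: [-3.139, 0.118, -0.003]
contact_force: [3.9, -2.0, -0.4]
t: 17.82
tool_pos: [0.529, 0.2172, 0.1523]
tool_rot: [-3.139, 0.118, 0.0]
contact_force: [0.3, -0.4, -0.7]
opening: 0.0554
grip_force: 0.0
t: 18.45
tool_pos: [0.5286, 0.217, 0.294]
tool_rot: [3.139, -0.118, -0.001]
contact_force: [0.6, 0.5, -0.8]
opening: 0.0556
grip_force: 0.0
```

```bash
python3 - <<'E'
from h import *
C=ctrl.calibration("wrist");a=ctrl.get_image("wrist")
for q,z in dict(crank_hub=.162,crank_knob=.1775,drive_seat=.146).items():
    for r in ctrl.landmark_of("wrist",q)[:1]: print(q,round(r["score"],2),np.round(r["position"],1),atz("wrist",r["position"],z,C).round(4))
b=ctrl.get_image("scene")[100:220,260:420]
cv2.imwrite("pics/f.png",cv2.hconcat([cv2.resize(a,(480,300)),cv2.resize(b,(320,240)).copy() if 0 else cv2.resize(b,(320,300))]))
E
```

```text
crank_hub 0.87 [318.7 189.7] [0.5374 0.2165 0.162 ]
crank_knob 0.8 [319.6 289.2] [0.4329 0.2235 0.1775]
drive_seat 0.88 [317.7 187.6] [0.5359 0.2177 0.146 ]
```

View pics/f.png

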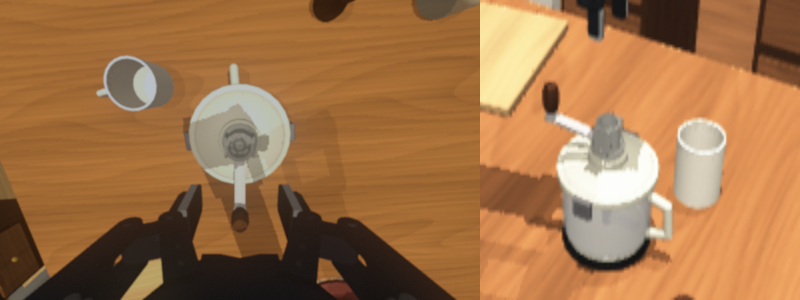

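The hub sits concentric on the drive (wrist view about (239,145)), flush on the flange. The arm points toward the base with its knob at about (239,217), and the gripper is clear.

```bash
python3 -c "
from station import ctrl
print(ctrl.finish_job())"
```

```text
the job is handed in; nothing more can be done
None
```

The crank is back on the chopper: it slid fully home on the flange without forcing, turned about 94° clockwise and drove against resistance. I left it standing there, released and clear of the gripper, without touching the jar, pepper mill or mug, and handed the job in at about 19 s of the 72 s allowed.

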